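# Pry open the humidity sensor's snap cover at its notch

### The arm

A 7-joint arm with a two-finger parallel gripper is mounted at the origin on the work surface. World frame = base frame: x ahead of the robot, y to its left, z up, the work surface at z = 0. Lengths are in m, angles in degrees, forces in N, time in s.
With the tool pointing down it reaches from about 0.4 to 0.85 m from the base axis. Payload 6.9 kg.
Tool frame: the origin (TCP) lies midway between the tips of the shut fingers; the grasp point (between the pads) lies 19 mm behind it; y points along the fingers, z is the direction in which the jaws open and shut, and the axes are right-handed (so a half turn about y gives the same grasp; the last joint's range is limited). The gripper opens to 85 mm and grips with 20 to 120 N. Pads are 22 mm wide; open, the fingers measure 114 mm over their backs; the gripper's body (76 mm by 85 mm) begins 54 mm behind the grasp point. The pads swing forward as they close: fully open they stand 13 mm farther back than shut.
Start: joints at [-67.981, 29.078, -13.613, 85.955, 7.202, 65.827, -8.869], TCP at [0.172, 0.601, 0.205] pointing down, gripper open.
Joint ranges: [-176.47, 176.47], [-13.61, 117.27], [-81.72, 77.17], [0.22, 143.17], [-87.28, 267.28], [10, 112.55], [-165.47, 165.47]. Speed limits (degrees/s): [136.94, 136.94, 180, 180, 180, 180, 180].

### API

Orientations are given as [roll, pitch, yaw] about the fixed x, y, z axes, in that order (R = Rz(yaw) Ry(pitch) Rx(roll)).
In Python, from rig import get_state, read_camera, camera_info, finish_job gives the robot as it stands. The module is installed in compiled form; this text tells all that it offers.
- The arm moves only by the shell command python3 -m creep 'ROWS' [FORCE]. ROWS is JSON, a list that holds one entry, the list of rows, each a list of 7 numbers: the shift along the tool's x, y, z in mm, then the turn, a rotation vector about the tool's x, y, z in rad, then the finger opening in mm, from 0 to 85.4. In form: [[[x, y, z, ax, ay, az, gripper], ...]]. A call has 1 to 10 rows; each row shifts and turns the pose as measured when the row begins, along the tool's axes as they then stand; what a row does not reach is not made up. A row lasts 1/12 s, in which the tool goes at most 41.7 mm and 7.16 degrees, less where a joint would pass 70% of its speed; a pose out of reach is approached as far as the arm can. A call with a gripper value outside its range is refused whole. The fingers move at their own pace and stop on an object; FORCE is the grip in N (left out, the last holds). Time passes only in rows, so rows that do not move let the fingers close. It gives the time, the measured TCP pose, the force and the opening at its end, in the units of the state.
- get_state(): the state, without advancing time (a new reading comes with each control period).
- read_camera(name): name is "side" or "top"; returns (picture, depth): 384x512x3 uint8, red, green, blue; 384x512 float32, m along the optical axis (not along the pixel's ray), 0 where there is no reading.
- camera_info(name): a dict with "K" (3x3 intrinsics, pixels), "pose" (4x4, takes a point from camera to world coordinates). Camera axes: x right, y down, z forward; pixel columns grow to the right and rows downward; lengths in m; the calibration is good to about 2 mm. A picture is of the moment at which its call begins. camera_info takes no time and is no camera call.
- finish_job(): hands the job in, once; it reports no verdict.
The state is a dict: "time_s": time; "joint_pos": joint angles; "joint_vel": joint speeds; "effort": joint torques, N m; "position": TCP position; "orientation": TCP orientation; "wrist_force": force on the tool from outside, world axes, zero at the start; "ft_torque": the same for the moment, N m; "finger_gap": finger opening in m.
Only numpy, scipy, OpenCV 4.12 (cv2) and the standard library are available. Lean on these libraries where they do the work, as an engineer would, in place of code of your own. Each camera call takes 0.05 s, during which the arm holds its last target.

### The job

Take the orange-handled flat pry knife, slip its blade into the notch under the front edge of the blue snap cover on the bench's humidity sensor and pry the cover up, so that it springs free and is left standing open at 20 degrees or more. Use only the blade on the cover, never the gripper. Then lay the knife down flat on the bench and let go of it.

Things in the scene. Friction and masses are not known exactly. Their poses are not given: they have to be found in the camera images.
- pry: Flat pry knife, 90 g, lying on its handle's underside. Orange handle 20 mm wide (y), 24 high, x = -60 to +22 mm; level steel blade 18 wide, 2.5 thick, 12 mm above the underside, out to x = +65. Origin: on the underside, where to grip it across its width; x to the blade tip, z up. (The wooden-handled brush, on the other side of the bench, is not the tool.)
- pry_tip (a point): Middle of the knife's blade tip edge: 65 mm ahead of pry's origin and 12 mm above the handle's underside; axes as pry.
- sensor: Humidity sensor, fixed: plywood plinth 124 x 110 x 18 mm, white box 104 (x) x 90 (y) to 50 mm height, blue cover 80 x 72 x 10 on top to 60 mm; a yellow stepped arrow on the cover's front edge marks the notch. Steel spring catches beside the cover reach 66 mm. Origin: on the bench under its middle; x points from the notch to the hinge, z up.
- notch (a point): Middle of the notch, a dark recess in the box's front rim, 44 mm wide (y), 14 high, running under the cover. The point is straight under the cover's front edge, 43 mm above the bench: recess floor 7 mm below, cover's underside 7 above. x points level into the notch. Recess from 10 mm in front of the point (plinth: 19) to 18 behind. Hinge line 80 mm behind, 7 above.
- cover (a joint): Opening angle of the blue cover, rad: 0 snapped shut, at most 1.5; it turns about its rear edge, the front edge rising. The catches hold it with about 4 N at the front edge until about 0.15 rad, then let go; after that its stiff hinge keeps it where it is left (about 1 N at the edge moves it).

How it is judged:
By the outcome, as a careful person would: the job done as asked, in the order asked, and still so for the second after the job is handed in, with the robot touching nothing.
It also fails if it takes over 48 s, if anything falls off the work surface, if the arm or the gripper's body presses on something with over 40 N, if the wrist force passes 120 N, or if a joint passes its speed limit or range.

## Working session

There is one attempt and no reset: what is moved stays moved. The work goes in short steps, Python scripts to look and compute and a shell command to move; the robot and the scene stay as the last step left them, time stands still between calls to the robot, and variables do not carry over. Pictures are saved under pics/ and viewed, and the job is handed in when it is done.

```bash
mkdir -p pics; ls; python3 - <<'E'
from rig import *
import cv2,numpy as np
s=get_state();print(s)
for n in("side","top"):
    p,d=read_camera(n);cv2.imwrite(f"pics/{n}0.png",p[:,:,::-1]);np.savez(f"{n}0.npz",p=p,d=d)
    i=camera_info(n);print(n,np.round(i["K"],1).tolist(),np.round(i["pose"],4).tolist())
E
```

```text
pics
{'time_s': 0.0, 'joint_pos': array([-67.982726  ,  29.12447888, -13.607986  ,  86.01019772,
         7.2026196 ,  65.82677314,  -8.87072212]), 'joint_vel': array([ 0.00646546,  0.06087396, -0.01846489,  0.08063699,  0.05920252,
       -0.01011778,  0.02128883]), 'effort': array([-1.97667923e-04, -6.20617676e+01, -2.18665928e+00, -2.49663663e+01,
        1.28295549e-02,  1.17931693e-02,  8.52678227e-06]), 'position': array([0.17192142, 0.60030407, 0.20373153]), 'orientation': array([-9.01025729e+01, -3.22345362e-03, -1.59735361e+01]), 'wrist_force': array([-1.12958603, -0.25586266, -1.2356934 ]), 'ft_torque': array([ 0.00336522, -0.03434913,  0.03438599]), 'finger_gap': 0.08551181833090099}
side [[369.4, 0.0, 255.1], [0.0, 369.4, 184.2], [0.0, 0.0, 1.0]] [[0.8767, -0.3803, 0.2946, 0.3132], [-0.4809, -0.674, 0.5607, -0.4766], [-0.0147, -0.6333, -0.7738, 0.709], [0.0, 0.0, 0.0, 1.0]]
top [[401.2, 0.0, 259.6], [0.0, 401.2, 192.4], [0.0, 0.0, 1.0]] [[0.007, -0.9972, 0.0746, 0.5076], [-1.0, -0.007, 0.0003, 0.013], [0.0002, -0.0746, -0.9972, 0.8185], [0.0, 0.0, 0.0, 1.0]]
```

View pics/side0.png

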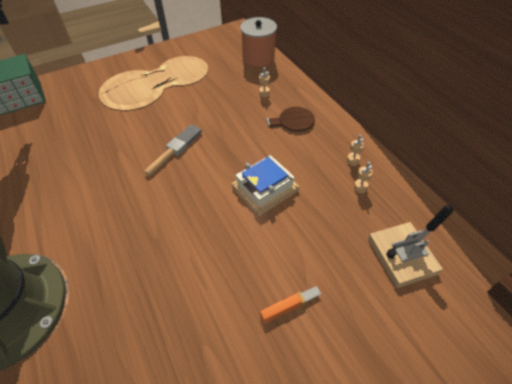

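View pics/top0.png

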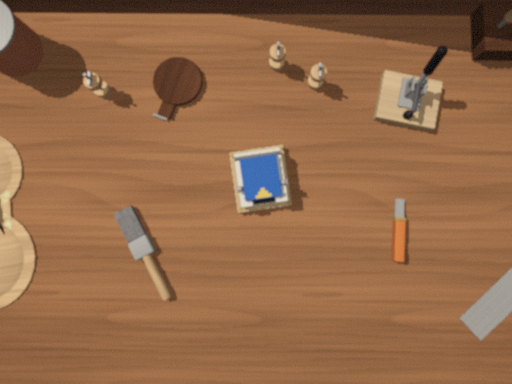

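The side view shows the knife at about (290,303) and the sensor at (265,180). In the top view the knife is at (400,230), blade up (+x), and the sensor is at (261,180) with its yellow arrow and dark notch at (263,197), facing the robot. Next I'll measure them.

```bash
cat > h.py <<'E'
from rig import *
import cv2,numpy as np
from scipy.spatial.transform import Rotation as R
def ray(n,uv,z):
    i=camera_info(n);K=np.array(i["K"]);T=np.array(i["pose"])
    uv=np.atleast_2d(uv).astype(float)
    d=np.c_[uv,np.ones(len(uv))]@np.linalg.inv(K).T@T[:3,:3].T
    return T[:3,3]+d*((z-T[2,3])/d[:,2])[:,None]
def proj(n,P):
    i=camera_info(n);K=np.array(i["K"]);T=np.array(i["pose"])
    c=(np.atleast_2d(P)-T[:3,3])@T[:3,:3]
    q=c@K.T;return q[:,:2]/q[:,2:]
def biggest(m):
    c,_=cv2.findContours(m.astype(np.uint8),cv2.RETR_EXTERNAL,cv2.CHAIN_APPROX_NONE)
    return max(c,key=cv2.contourArea)
def cloud(n,d,mask):
    i=camera_info(n);K=np.array(i["K"]);T=np.array(i["pose"])
    v,u=np.nonzero(mask&(d>0));z=d[v,u]
    c=np.c_[u,v,np.ones(len(u))]@np.linalg.inv(K).T*z[:,None]
    return c@T[:3,:3].T+T[:3,3]
def masks(p):
    h=cv2.cvtColor(p,cv2.COLOR_RGB2HSV).astype(int);H,S,V=h[...,0],h[...,1],h[...,2]
    return dict(orange=(H>=5)&(H<=13)&(S>190)&(V>180),blue=(H>100)&(H<125)&(S>150)&(V>80),yellow=(H>20)&(H<32)&(S>150)&(V>150))
def rect(n,m,z):
    c=biggest(m)[:,0,:];w=ray(n,c,z)
    r=cv2.minAreaRect((w[:,:2]*1000).astype(np.float32));return r,cv2.boxPoints(r)
E
python3 - <<'E'
from h import *
for n in("top","side"):
    f=np.load(n+"0.npz");m=masks(f["p"])
    for k,z in(("orange",.024),("blue",.06),("yellow",.06)):
        if m[k].sum()<5: print(n,k,"none");continue
        r,b=rect(n,m[k],z);c=cloud(n,f["d"],m[k])
        print(n,k,m[k].sum(),np.round(r[0],1),np.round(r[1],1),round(r[2],1),"cloud med",np.round(np.median(c,0)*1000,1),"box",np.round(b).tolist())
f=np.load("top0.npz")["p"]
a=cv2.resize(f[130:225,215:310],None,fx=6,fy=6,interpolation=cv2.INTER_CUBIC)
b=cv2.resize(f[185:280,360:440],None,fx=6,fy=6,interpolation=cv2.INTER_CUBIC)[:570]
cv2.imwrite("pics/c1.png",a[:,:,::-1]);cv2.imwrite("pics/c2.png",b[:,:,::-1])
s=np.load("side0.npz")["p"]
cv2.imwrite("pics/c3.png",cv2.resize(s[140:230,215:325],None,fx=6,fy=6,interpolation=cv2.INTER_CUBIC)[:,:,::-1])
E
```

```text
top orange none
top blue 1263 [592.   12.3] [79.8 70.5] 10.0 cloud med [597.6  12.8  59.5] box [[547.0, 40.0], [559.0, -29.0], [637.0, -15.0], [625.0, 54.0]]
top yellow none
side orange none
side blue 154 [614.6   6.6] [33.3 57. ] 6.2 cloud med [620.4  -3.7  59.6] box [[595.0, 33.0], [601.0, -24.0], [634.0, -20.0], [628.0, 37.0]]
side yellow none
```

View pics/c1.png

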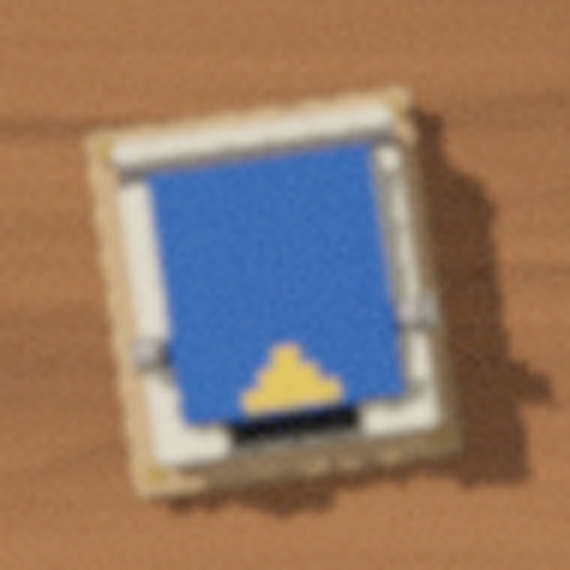

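View pics/c2.png

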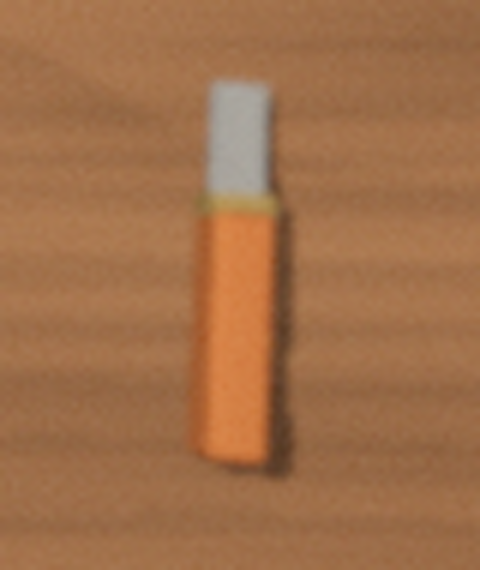

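View pics/c3.png

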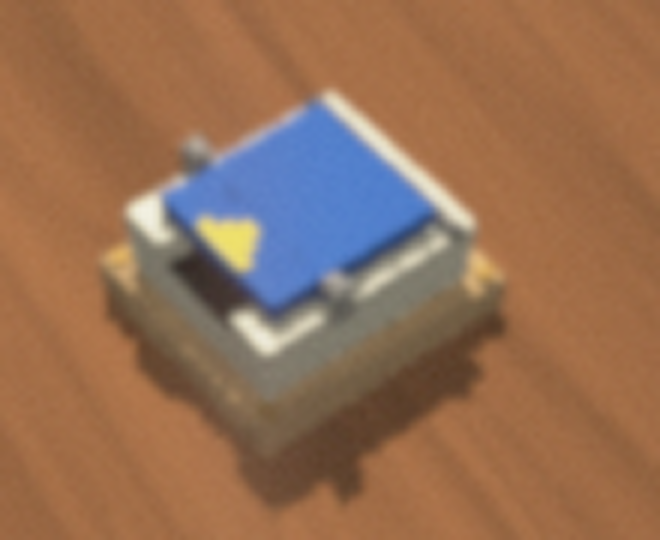

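The crops show the cover closed, with the arrow and dark notch at its front edge; the cover rectangle of 79.8 x 70.5 mm agrees with the stated 80 x 72. I need a better orange mask for the knife.

```bash
python3 - <<'E'
from h import *
for n in("top","side"):
    f=np.load(n+"0.npz");p=f["p"];h=cv2.cvtColor(p,cv2.COLOR_RGB2HSV).astype(int)
    if n=="top": print(h[240,396:406].tolist(),h[207,398:403].tolist(),h[240,380].tolist(),h[240,420].tolist())
    H,S,V=h[...,0],h[...,1],h[...,2]
    roi=np.zeros(H.shape,bool)
    if n=="top": roi[185:275,375:430]=1
    else: roi[280:330,250:330]=1
    mo=roi&(H<=13)&(S>175)&(V>195); mb=roi&(S<60)
    for k,m,z in(("handle",mo,.024),("blade",mb,.0133)):
        if m.sum()<8: print(n,k,m.sum());continue
        r,b=rect(n,m,z);c=cloud(n,f["d"],m)
        cc=np.median(ray(n,np.argwhere(m)[:,::-1],z),0)*1000
        print(n,k,m.sum(),np.round(r[0],1),np.round(r[1],1),round(r[2],1),"cen",np.round(cc,1),"cloud",np.round(np.median(c,0)*1000,1),np.round(b,1).tolist())
E
```

```text
[[12, 171, 215], [13, 171, 215], [12, 172, 213], [12, 172, 212], [12, 170, 211], [12, 172, 210], [12, 171, 210], [12, 175, 204], [12, 178, 182], [11, 163, 142]] [[18, 18, 169], [19, 17, 169], [20, 18, 171], [22, 17, 168], [18, 18, 168]] [13, 138, 157] [13, 136, 157]
top handle 44 [ 498.6 -271.2] [2.  7.9] 88.9 cen [ 478.  -265.8   24. ] cloud [ 478.  -266.    23.1] [[494.70001220703125, -272.1000061035156], [502.5, -272.29998779296875], [502.6000061035156, -270.29998779296875], [494.70001220703125, -270.20001220703125]]
top blade 177 [ 539.5 -267.8] [18.1 34.5] 89.0 cen [ 538.5 -267.1   13.3] cloud [ 539.  -267.6   12.5] [[522.0, -276.6000061035156], [556.5999755859375, -277.20001220703125], [556.9000244140625, -259.1000061035156], [522.4000244140625, -258.5]]
side handle 243 [ 473.9 -264.4] [15.3 77.9] 87.3 cen [ 474.2 -266.2   24. ] cloud [ 474.2 -266.2   23.7] [[434.6000061035156, -270.20001220703125], [512.4000244140625, -273.79998779296875], [513.0999755859375, -258.6000061035156], [435.3999938964844, -254.89999389648438]]
side blade 154 [ 540.8 -267.9] [18.2 33.7] 87.2 cen [ 540.  -268.    13.3] cloud [ 540.7 -268.1   12.8] [[523.5, -276.20001220703125], [557.2000122070312, -277.79998779296875], [558.0999755859375, -259.6000061035156], [524.4000244140625, -258.0]]
```

Both views agree on the knife. The tip is at about (0.558, -0.268), the origin at about (0.493, -0.267) and the yaw at about -1.6°. The notch is at about (0.552, 0.006) with yaw about 10°. I'll move toward the knife, going around the base.

```bash
python3 -m creep '[[[33,0,-20,0,0,0,85],[33,0,-20,0,0,0,85],[33,0,-20,0,0,0,85],[33,0,-20,0,0,0,85],[33,0,-20,0,0,0,85],[33,0,-20,0,0,0,85],[33,0,-20,0,0,0,85],[33,0,-20,0,0,0,85],[33,0,-20,0,0,0,85],[33,0,-20,0,0,0,85]]]' 90
cat > go.py <<'E'
from h import *
import sys
# usage: go.py X Y Z(mm) yaw(deg): remaining shift in tool axes
X,Y,Z,yaw=map(float,sys.argv[1:5])
s=get_state();r=R.from_euler('xyz',s["orientation"],degrees=True)
d=r.inv().apply(np.array([X,Y,Z])-s["position"]*1000)
g=R.from_euler('xyz',[-90,0,yaw],degrees=True)
print("t",round(s["time_s"],2),"pos",np.round(s["position"]*1000,1),"rpy",np.round(s["orientation"],2),"shift",np.round(d,1),"rot",np.round((r.inv()*g).as_rotvec(),3),"F",np.round(s["wrist_force"],1),"gap",round(s["finger_gap"]*1000,1),"j",np.round(s["joint_pos"]))
E
python3 go.py 493 -267 120 -1.6
```

```text
time_s: 0.93
position: [0.4345, 0.3135, 0.1976]
orientation: [-90.3, 0.6, -14.8]
wrist_force: [0.8, 1.3, -0.2]
finger_gap: 0.085
t 0.93 pos [434.5 313.5 197.6] rpy [-90.33   0.55 -14.8 ] shift [ 205.5   78.8 -545.8] rot [ 0.005 -0.23  -0.01 ] F [ 0.8  1.3 -0.2] gap 85.0 j [-31.  22. -10. 100.   4.  60.  32.]
```

```bash
python3 -m creep '[[[8,0,-36,0,-0.12,0,85],[6,0,-38,0,-0.12,0,85],[5,0,-40,0,0,0,85],[5,0,-40,0,0,0,85],[5,0,-40,0,0,0,85],[5,0,-40,0,0,0,85],[5,0,-40,0,0,0,85],[5,0,-40,0,0,0,85],[5,0,-40,0,0,0,85],[5,0,-40,0,0,0,85]]]'
python3 go.py 493 -267 120 -1.6
```

```text
time_s: 1.77
position: [0.4718, -0.0969, 0.1956]
orientation: [-90.2, 0.7, -0.5]
wrist_force: [1.6, 0.4, 0.2]
finger_gap: 0.0853
t 1.77 pos [471.8 -96.9 195.6] rpy [-90.19   0.73  -0.45] shift [  23.5   75.9 -169.7] rot [ 0.003  0.02  -0.013] F [1.6 0.4 0.2] gap 85.3 j [ 12.  17.  -5. 107.   2.  57.  96.]
```

```bash
python3 -m creep '[[[5,8,-38,0,0.02,-0.013,85],[5,15,-36,0,0,0,85],[5,15,-36,0,0,0,85],[5,15,-36,0,0,0,85],[4,15,-25,0,0,0,85],[0,0,0,0,0,0,85]]]'
python3 go.py 493 -267 60 -1.6
```

```text
time_s: 2.27
position: [0.4895, -0.2882, 0.1254]
orientation: [-90.5, -0.2, -2.3]
wrist_force: [-0.8, -1.0, 0.3]
finger_gap: 0.0844
t 2.27 pos [ 489.5 -288.2  125.4] rpy [-90.51  -0.16  -2.27] shift [ 2.5 65.2 21.9] rot [ 0.009 -0.012  0.003] F [-0.8 -1.   0.3] gap 84.4 j [ 29.  28.  -2. 102.   2.  50. 114.]
```

```bash
python3 -m creep '[[[1,15,12,0.009,-0.012,0,85],[1,20,9,0,0,0,85],[0,20,0,0,0,0,85],[0,4,0,0,0,0,85],[0,0,0,0,0,0,85]]]'
python3 go.py 493 -267 4 -1.6
python3 - <<'E'
from h import *
for n in("top","side"):
    p,d=read_camera(n);cv2.imwrite(f"pics/{n}1.png",p[:,:,::-1])
E
```

```text
time_s: 2.68
position: [0.4907, -0.2685, 0.0628]
orientation: [-89.9, 0.0, -1.9]
wrist_force: [0.7, -0.7, 0.5]
finger_gap: 0.0853
t 2.68 pos [ 490.7 -268.5   62.8] rpy [-8.99e+01  2.00e-02 -1.91e+00] shift [ 2.3 58.8  1.4] rot [-0.002 -0.005 -0.   ] F [ 0.7 -0.7  0.5] gap 85.3 j [ 28.  32.  -2. 106.   2.  42. 113.]
```

View pics/side1.png

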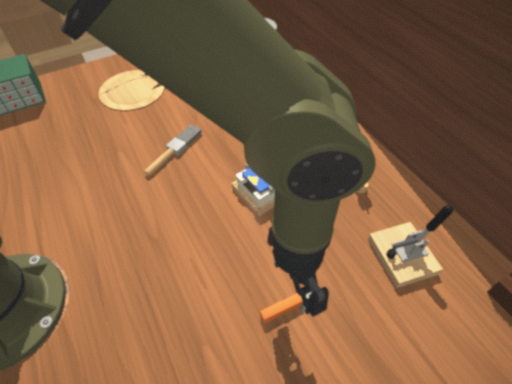

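The gripper is over the handle at (305,298), with the jaws across its width. I'll descend and close.

```bash
python3 -m creep '[[[2,18,1,0,-0.005,0,85],[0,18,0,0,0,0,85],[0,12,0,0,0,0,85],[0,5,0,0,0,0,85],[0,0,0,0,0,0,85],[0,0,0,0,0,0,85]]]'
python3 go.py 493 -267 5 -1.6
```

```text
time_s: 3.28
position: [0.499, -0.2705, 0.0175]
orientation: [-90.3, -0.8, -1.6]
wrist_force: [0.3, 0.1, -0.9]
finger_gap: 0.0851
t 3.28 pos [ 499.  -270.5   17.5] rpy [-90.29  -0.76  -1.61] shift [-6.3 12.4  3.4] rot [ 0.005 -0.     0.013] F [ 0.3  0.1 -0.9] gap 85.1 j [ 27.  36.  -2. 108.   2.  35. 113.]
```

```bash
python3 -m creep '[[[-6,7,3,0.005,0,0.013,85],[0,3,0,0,0,0,85],[0,0,0,0,0,0,85]]]'
python3 go.py 493 -267 5 -1.6;python3 -m creep '[[[0,0,0,0,0,0,85]]]';python3 go.py 493 -267 5 -1.6
```

```text
time_s: 3.53
position: [0.4942, -0.268, 0.0094]
orientation: [-90.1, -0.2, -1.6]
wrist_force: [0.3, -0.2, -0.5]
finger_gap: 0.0847
t 3.53 pos [ 494.2 -268.     9.4] rpy [-90.09  -0.17  -1.63] shift [-1.2  4.4  1. ] rot [ 0.002 -0.     0.003] F [ 0.3 -0.2 -0.5] gap 84.7 j [ 27.  36.  -2. 109.   2.  35. 112.]
time_s: 3.62
position: [0.4942, -0.268, 0.0097]
orientation: [-90.1, -0.2, -1.6]
wrist_force: [0.2, 0.0, 0.2]
finger_gap: 0.0848
t 3.62 pos [ 494.2 -268.     9.7] rpy [-90.1   -0.18  -1.63] shift [-1.2  4.6  1. ] rot [ 0.002 -0.     0.003] F [0.2 0.  0.2] gap 84.8 j [ 27.  36.  -2. 109.   2.  35. 112.]
```

Steady. I'll lower the last few millimetres and close.

```bash
python3 -m creep '[[[-1,4,1,0,0,0,85],[0,1,0,0,0,0,60],[0,0,0,0,0,0,40],[0,0,0,0,0,0,20],[0,0,0,0,0,0,10],[0,0,0,0,0,0,10],[0,0,0,0,0,0,10],[0,0,0,0,0,0,10],[0,0,0,0,0,0,10]]]' 90
python3 go.py 493 -267 5 -1.6
python3 -m creep '[[[0,0,0,0,0,0,5],[0,0,0,0,0,0,5],[0,0,0,0,0,0,5]]]'
python3 go.py 493 -267 5 -1.6
```

```text
time_s: 4.37
position: [0.4935, -0.2672, 0.0047]
orientation: [-90.1, -0.2, -1.6]
wrist_force: [0.0, -0.3, 0.1]
finger_gap: 0.0102
t 4.37 pos [ 493.5 -267.2    4.7] rpy [-90.12  -0.23  -1.63] shift [-0.5 -0.3  0.2] rot [ 0.002 -0.001  0.004] F [ 0.  -0.3  0.1] gap 10.2 j [ 27.  37.  -2. 109.   2.  34. 112.]
time_s: 4.62
position: [0.4936, -0.2672, 0.0048]
orientation: [-90.1, -0.2, -1.6]
wrist_force: [-0.2, 1.2, -0.1]
finger_gap: 0.0049
t 4.62 pos [ 493.6 -267.2    4.8] rpy [-90.13  -0.24  -1.63] shift [-0.6 -0.2  0.2] rot [ 0.002 -0.001  0.004] F [-0.2  1.2 -0.1] gap 4.9 j [ 27.  37.  -2. 109.   2.  34. 112.]
```

The gap fell to 5 mm, but the handle is 20 mm wide, so I'm looking.

```bash
python3 - <<'E'
from h import *
for n in("top","side"):
    p,d=read_camera(n);cv2.imwrite(f"pics/{n}2.png",p[:,:,::-1]);np.savez(n+"2.npz",p=p,d=d)
    q=p[170:330,340:500] if n=="top" else p[230:350,220:380]
    cv2.imwrite(f"pics/{n}2c.png",cv2.resize(q,None,fx=3.7,fy=3.7,interpolation=cv2.INTER_CUBIC)[:,:,::-1])
E
```

```text
(no output)
```

View pics/side2c.png

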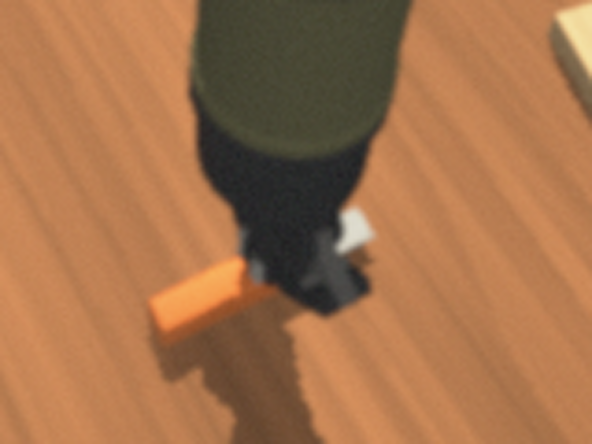

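View pics/top2.png

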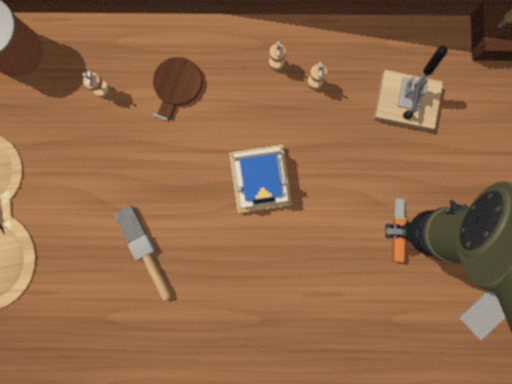

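```bash
python3 - <<'E'
from h import *
f=np.load("top2.npz");d=f["d"]
c=cloud("top",d,np.ones(d.shape,bool)).reshape(-1,3) if (d>0).all() else None
T=np.array(camera_info("top")["pose"]);K=np.array(camera_info("top")["K"])
v,u=np.mgrid[0:384,0:512];P=np.stack([(u-K[0,2])/K[0,0]*d,(v-K[1,2])/K[1,1]*d,d],-1)@T[:3,:3].T+T[:3,3]
for r in range(222,242,2): print(r,[tuple(np.round(P[r,q,1:]*1000).astype(int)) for q in range(382,416,3)])
E
```

```text
222 [(np.int64(-236), np.int64(0)), (np.int64(-243), np.int64(-2)), (np.int64(-248), np.int64(0)), (np.int64(-255), np.int64(0)), (np.int64(-256), np.int64(14)), (np.int64(-259), np.int64(23)), (np.int64(-265), np.int64(23)), (np.int64(-271), np.int64(24)), (np.int64(-250), np.int64(97)), (np.int64(-248), np.int64(116)), (np.int64(-232), np.int64(171)), (np.int64(-233), np.int64(183))]
224 [(np.int64(-237), np.int64(-2)), (np.int64(-205), np.int64(121)), (np.int64(-209), np.int64(123)), (np.int64(-214), np.int64(125)), (np.int64(-221), np.int64(118)), (np.int64(-237), np.int64(86)), (np.int64(-265), np.int64(24)), (np.int64(-271), np.int64(22)), (np.int64(-249), np.int64(100)), (np.int64(-232), np.int64(159)), (np.int64(-231), np.int64(174)), (np.int64(-232), np.int64(185))]
226 [(np.int64(-237), np.int64(-2)), (np.int64(-204), np.int64(123)), (np.int64(-208), np.int64(127)), (np.int64(-214), np.int64(124)), (np.int64(-221), np.int64(117)), (np.int64(-233), np.int64(99)), (np.int64(-243), np.int64(85)), (np.int64(-229), np.int64(140)), (np.int64(-231), np.int64(149)), (np.int64(-230)
[... 2160 characters left out ...]
 np.int64(120)), (np.int64(-254), np.int64(-1)), (np.int64(-254), np.int64(19)), (np.int64(-238), np.int64(84)), (np.int64(-264), np.int64(25)), (np.int64(-270), np.int64(24)), (np.int64(-232), np.int64(144)), (np.int64(-230), np.int64(164)), (np.int64(-229), np.int64(178)), (np.int64(-230), np.int64(188))]
240 [(np.int64(-236), np.int64(-2)), (np.int64(-241), np.int64(1)), (np.int64(-248), np.int64(-2)), (np.int64(-254), np.int64(-1)), (np.int64(-253), np.int64(20)), (np.int64(-258), np.int64(23)), (np.int64(-263), np.int64(27)), (np.int64(-269), np.int64(25)), (np.int64(-248), np.int64(101)), (np.int64(-248), np.int64(115)), (np.int64(-230), np.int64(175)), (np.int64(-231), np.int64(187))]
```

View pics/top2c.png

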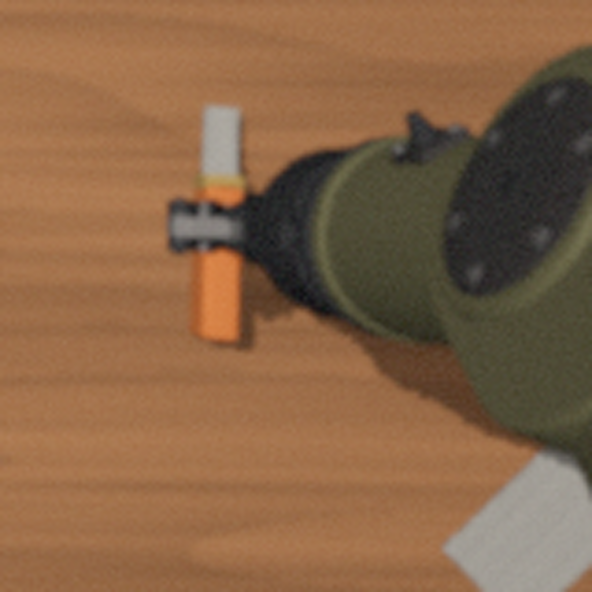

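```bash
python3 - <<'E'
from h import *
a=cv2.imread("pics/top1.png")[170:330,340:500];b=cv2.imread("pics/side1.png")[220:350,230:390];c=cv2.imread("pics/side2.png")[220:350,230:390]
f=lambda q:cv2.resize(q,(390,int(390*q.shape[0]/q.shape[1])),interpolation=cv2.INTER_CUBIC)
x=np.hstack([f(b),f(c)]);cv2.imwrite("pics/cmp_side.png",x);cv2.imwrite("pics/cmp_top.png",f(a))
E
```

```text
(no output)
```

View pics/cmp_side.png

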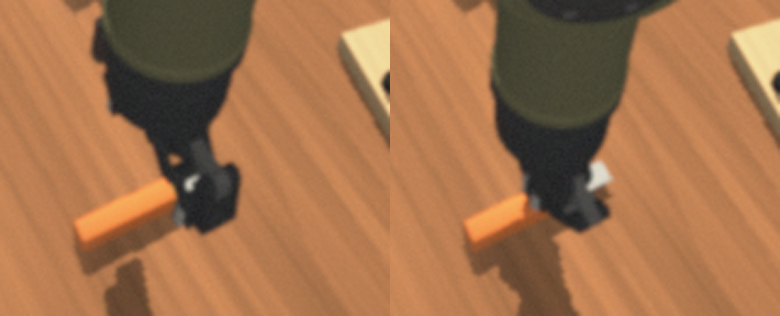

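View pics/cmp_top.png

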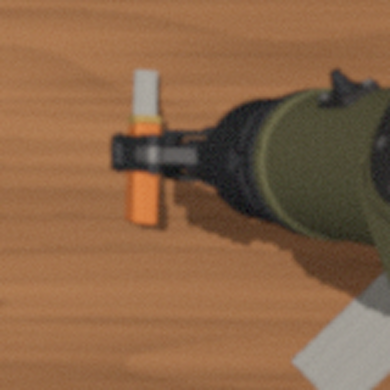

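```bash
python3 -m creep '[[[0,0,0,0,0,0,0],[0,0,0,0,0,0,0],[0,0,0,0,0,0,0],[0,0,0,0,0,0,0]]]' 90
python3 -m creep '[[[0,-12,0,0,0,0,0],[0,-12,0,0,0,0,0],[0,-12,0,0,0,0,0],[0,0,0,0,0,0,0],[0,0,0,0,0,0,0]]]' 90
python3 go.py 493 -267 5 -1.6
python3 - <<'E'
from h import *
for n in("top","side"):
    p,d=read_camera(n);np.savez(n+"3.npz",p=p,d=d)
    q=p[170:330,340:500] if n=="top" else p[220:350,230:390]
    cv2.imwrite(f"pics/{n}3c.png",cv2.resize(q,None,fx=3.7,fy=3.7,interpolation=cv2.INTER_CUBIC)[:,:,::-1])
E
```

```text
time_s: 5.05
position: [0.4936, -0.2672, 0.0048]
orientation: [-90.1, -0.2, -1.6]
wrist_force: [-0.3, -0.1, -0.3]
finger_gap: 0.0002
time_s: 5.47
position: [0.4927, -0.2668, 0.0411]
orientation: [-90.1, -0.1, -1.6]
wrist_force: [-0.2, -0.2, 0.4]
finger_gap: 0.0001
t 5.47 pos [ 492.7 -266.8   41.1] rpy [-90.08  -0.13  -1.63] shift [ 0.2 36.1 -0.2] rot [ 0.001 -0.001  0.002] F [-0.2 -0.2  0.4] gap 0.1 j [ 27.  34.  -2. 108.   2.  39. 113.]
```

View pics/side3c.png

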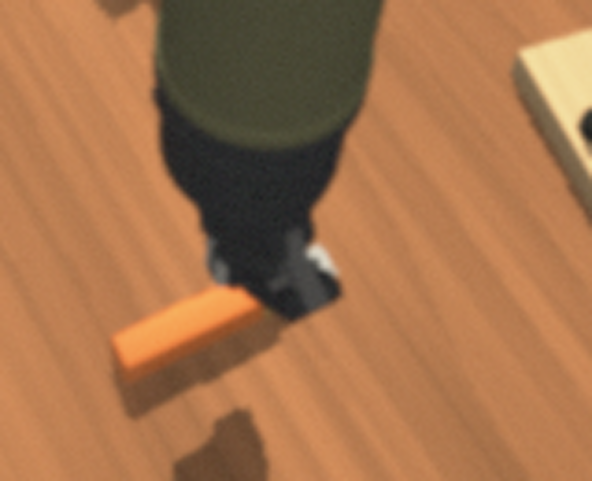

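View pics/top3c.png

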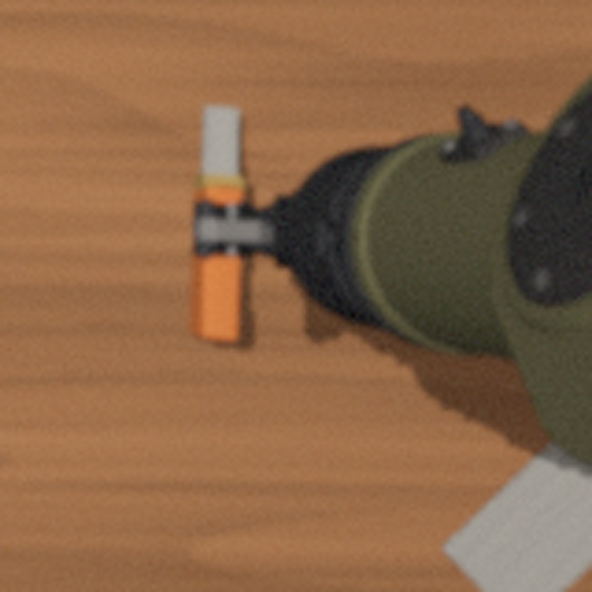

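The knife stayed on the bench although the gap reads 0. I need to know where the fingers really are, so I'm checking with depth.

```bash
python3 - <<'E'
from h import *
s=get_state();r=R.from_euler('xyz',s["orientation"],degrees=True)
for n in("side","top"):
    f=np.load(n+"3.npz");d=f["d"]
    P=cloud(n,d,np.ones(d.shape,bool))
    L=r.inv().apply(P-s["position"])*1000   # tool frame
    k=(np.abs(L[:,0])<60)&(np.abs(L[:,2])<80)&(L[:,1]<35)&(L[:,1]>-110)&(P[:,2]>.03)
    L=L[k]
    for a in range(-110,35,8):
        q=L[(L[:,1]>=a)&(L[:,1]<a+8)]
        if len(q): print(n,"y",a,len(q),"x",np.round(np.percentile(q[:,0],[0,50,100])),"z",np.round(np.percentile(q[:,2],[0,50,100])))
E
```

```text
side y -110 30 x [-16. -11.  -8.] z [-56. -18.  53.]
side y -102 45 x [-16. -11.   0.] z [-51. -34.   9.]
side y -94 35 x [-16. -11.  -5.] z [-43. -29.   6.]
side y -86 73 x [-12.  -3.   8.] z [-36. -23.   6.]
side y -78 29 x [-13. -11.  -5.] z [-31. -11.  12.]
side y -70 11 x [-11. -10.  -5.] z [-16.   3.  12.]
side y -62 14 x [-10. -10.  -5.] z [-13.  -4.   6.]
side y -54 15 x [-10. -10.  -5.] z [-14.  -6.   5.]
side y -46 19 x [-11.  -9.  -4.] z [-13.  -6.   5.]
side y -38 13 x [-10.  -9.  -5.] z [-10.  -6.   4.]
side y -30 1 x [-5. -5. -5.] z [-7. -7. -7.]
top y -110 10 x [-16.   2.  17.] z [16. 18. 38.]
top y -102 23 x [-16.   8.  16.] z [16. 33. 37.]
top y -94 17 x [-15.   8.  16.] z [16. 27. 33.]
top y -86 19 x [-13.   5.  13.] z [16. 26. 29.]
top y -78 3 x [-13.  12.  13.] z [15. 28. 29.]
```

```bash
python3 - <<'E'
from h import *
s=get_state();r=R.from_euler('xyz',s["orientation"],degrees=True)
p=s["position"]
for n in("side","top"):
    f=np.load(n+"3.npz")["p"].copy()
    sc=5; x0,y0,w,h=(260,240,110,90) if n=="side" else (360,190,110,90)
    im=cv2.resize(f[y0:y0+h,x0:x0+w],None,fx=sc,fy=sc,interpolation=cv2.INTER_CUBIC)[:,:,::-1].copy()
    for t in(0,-20,-35,-54,-73,-110):
        q=proj(n,p+r.apply([0,t/1000,0]))[0]
        c=((q-[x0,y0]+.5)*sc).astype(int);cv2.circle(im,tuple(int(v) for v in c),3,(0,255,0),-1);cv2.putText(im,str(t),tuple(int(v)+4 for v in c),0,.4,(255,255,255),1)
    cv2.imwrite(f"pics/{n}3p.png",im)
f=np.load("side3.npz");d=f["d"];P=cloud("side",d,np.ones(d.shape,bool));L=r.inv().apply(P-p)*1000
k=(np.abs(L[:,0])<70)&(np.abs(L[:,2])<70)&(L[:,1]>-190)&(P[:,2]>.03);L=L[k]
for a in range(-190,-90,10):
    q=L[(L[:,1]>=a)&(L[:,1]<a+10)]
    print(a,len(q),np.round(np.percentile(q[:,0],[0,50,100])),np.round(np.percentile(q[:,2],[0,50,100])))
E
```

```text
-190 145 [-37. -22.  22.] [-38. -30.   9.]
-180 161 [-37. -23.  25.] [-38. -28.  18.]
-170 135 [-37. -22.  24.] [-38. -29.  16.]
-160 51 [-36.  -6.  14.] [-38. -36.  -6.]
-150 45 [-10.  -4.  10.] [-41. -37. -31.]
-140 86 [-19.  -1.  11.] [-46. -39. -17.]
-130 142 [-19.  -2.  13.] [-60. -50. -12.]
-120 157 [-16.  -6.  14.] [-62. -50.  60.]
-110 40 [-16. -11.  -2.] [-56. -28.  53.]
-100 53 [-16. -11.   0.] [-49. -31.   9.]
```

View pics/side3p.png

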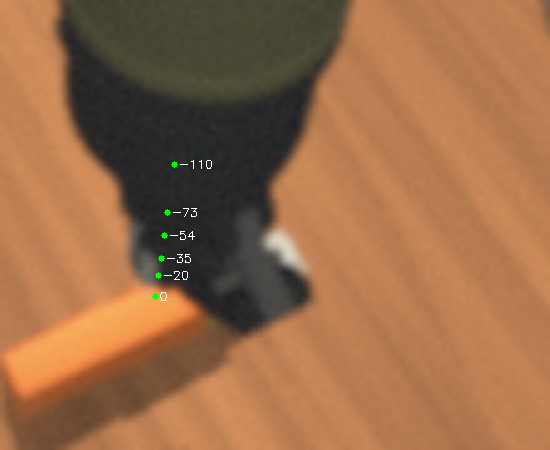

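View pics/top3p.png

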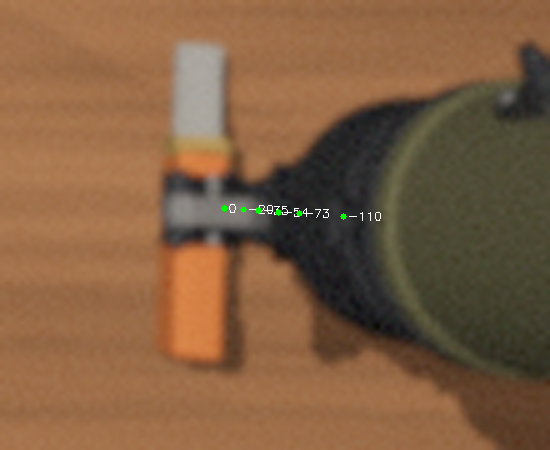

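The cloud and overlay suggest the fingertips end roughly 20–35 mm short of the reported TCP, so the fingers closed above the handle. I'll measure that offset with a gentle bench touch to the right of the knife, fingers shut.

```bash
python3 -m creep '[[[0,0,-28,0,0,0,0],[0,0,-27,0,0,0,0],[0,18,0,0,0,0,0],[0,18,0,0,0,0,0],[0,0,0,0,0,0,0],[0,0,0,0,0,0,0]]]' 90
python3 go.py 493 -322 -10 -1.6
python3 -m creep '[[[0,4,0,0,0,0,0],[0,4,0,0,0,0,0],[0,3,0,0,0,0,0],[0,0,0,0,0,0,0]]]'
python3 - <<'E'
from h import *
for n in("top","side"):
    p,d=read_camera(n);np.savez(n+"4.npz",p=p,d=d)
    q=p[150:330,340:512] if n=="top" else p[220:384,220:400]
    cv2.imwrite(f"pics/{n}4c.png",cv2.resize(q,None,fx=3.2,fy=3.2,interpolation=cv2.INTER_CUBIC)[:,:,::-1])
E
python3 go.py 493 -322 -10 -1.6
```

```text
time_s: 6.07
position: [0.4902, -0.3227, 0.0001]
orientation: [-90.0, 0.1, -1.5]
wrist_force: [0.1, 1.1, 0.9]
finger_gap: 0.0003
t 6.07 pos [ 4.902e+02 -3.227e+02  1.000e-01] rpy [-8.995e+01  6.000e-02 -1.510e+00] shift [ 2.8 10.1  0.8] rot [-0.001  0.002 -0.001] F [0.1 1.1 0.9] gap 0.3 j [ 32.  39.  -2. 105.   2.  36. 117.]
time_s: 6.4
position: [0.4908, -0.3214, -0.0108]
orientation: [-89.9, 0.0, -1.4]
wrist_force: [-0.0, -0.0, 1.1]
finger_gap: 0.0001
t 6.5 pos [ 491.  -321.6  -10.4] rpy [-8.993e+01  2.000e-02 -1.410e+00] shift [ 2.  -0.4 -0.4] rot [-0.001  0.003 -0.   ] F [0.3 0.4 0.3] gap 0.2 j [ 32.  40.  -2. 106.   2.  35. 117.]
```

View pics/side4c.png

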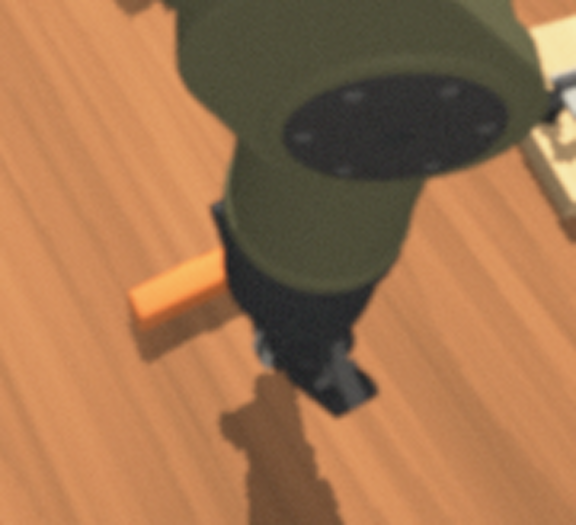

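View pics/top4c.png

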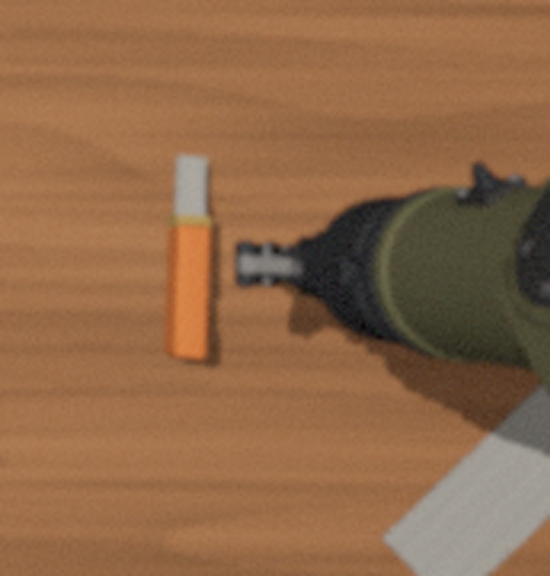

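TCP reads -10 mm with no contact, so an offset is confirmed. I'll keep feeling downward.

```bash
python3 -m creep '[[[0,3,0,0,0,0,0],[0,3,0,0,0,0,0],[0,0,0,0,0,0,0]]]'; python3 -m creep '[[[0,3,0,0,0,0,0],[0,0,0,0,0,0,0]]]';python3 -m creep '[[[0,3,0,0,0,0,0],[0,0,0,0,0,0,0]]]'
```

```text
time_s: 6.75
position: [0.4918, -0.3217, -0.0158]
orientation: [-90.0, -0.1, -1.4]
wrist_force: [-0.9, 0.6, 0.2]
finger_gap: -0.0001
time_s: 6.92
position: [0.4919, -0.3217, -0.019]
orientation: [-90.0, -0.1, -1.4]
wrist_force: [0.2, -0.1, -0.3]
finger_gap: -0.0004
time_s: 7.08
position: [0.4919, -0.3217, -0.0223]
orientation: [-90.0, -0.1, -1.4]
wrist_force: [-0.4, 1.0, 0.4]
finger_gap: -0.0
```

```bash
python3 -m creep '[[[0,3,0,0,0,0,0],[0,0,0,0,0,0,0]]]'; python3 -m creep '[[[0,3,0,0,0,0,0],[0,0,0,0,0,0,0]]]';python3 -m creep '[[[0,2,0,0,0,0,0],[0,0,0,0,0,0,0]]]'
```

```text
time_s: 7.25
position: [0.4918, -0.3217, -0.0257]
orientation: [-90.0, -0.1, -1.4]
wrist_force: [0.1, 0.2, -0.5]
finger_gap: 0.0
time_s: 7.42
position: [0.4925, -0.3222, -0.0258]
orientation: [-90.1, -0.2, -1.4]
wrist_force: [-0.7, 0.6, -0.3]
finger_gap: 0.0001
time_s: 7.58
position: [0.4932, -0.3227, -0.0262]
orientation: [-90.1, -0.3, -1.4]
wrist_force: [-1.1, 0.2, -0.2]
finger_gap: -0.0001
```

```bash
python3 - <<'E'
from h import *
s=get_state();print({k:np.round(v,3) for k,v in s.items()})
r=R.from_euler('xyz',s["orientation"],degrees=True);p=s["position"]
f,d=read_camera("side");np.savez("side5.npz",p=f,d=d)
P=cloud("side",d,np.ones(d.shape,bool));L=r.inv().apply(P-p)*1000
k=(np.abs(L[:,0])<30)&(np.abs(L[:,2])<35)&(L[:,1]>-110)&(P[:,2]>.004)
for a in range(-110,-20,6):
    q=L[k&(L[:,1]>=a)&(L[:,1]<a+6)]
    if len(q):print(a,len(q),np.round(np.percentile(q[:,0],[0,50,100])),np.round(np.percentile(q[:,2],[0,50,100])))
im=f[240:384,230:390]
cv2.imwrite("pics/side5.png",cv2.resize(im,None,fx=4,fy=4,interpolation=cv2.INTER_CUBIC)[:,:,::-1])
E
```

```text
{'time_s': np.float64(7.583), 'joint_pos': array([ 32.181,  40.951,  -2.138, 106.066,   2.542,  32.695, 117.019]), 'joint_vel': array([-0.004, -0.452,  0.043, -0.208,  0.001, -0.206, -0.046]), 'effort': array([ 3.0000e-02, -6.5758e+01,  7.1600e-01, -1.5166e+01,  8.0000e-03,
        3.9000e-02, -2.0000e-03]), 'position': array([ 0.493, -0.323, -0.026]), 'orientation': array([-90.138,  -0.305,  -1.415]), 'wrist_force': array([-1.069,  0.165, -0.209]), 'ft_torque': array([-0.051,  0.008, -0.044]), 'finger_gap': np.float64(-0.0)}
-110 4 [-16. -16. -12.] [-17. -14. -11.]
-104 5 [-16. -16. -13.] [-17. -14.  -6.]
-98 21 [-16. -11.  -0.] [-35. -31.  -7.]
-92 14 [-13. -10.  -6.] [-34. -28. -15.]
-86 46 [-11.  -4.   4.] [-35. -24. -15.]
-80 19 [-13. -11.  -2.] [-33. -16.  -7.]
-74 11 [-13. -11.  -6.] [-30. -12.   6.]
-68 4 [-11. -10.  -6.] [-14.   2.   4.]
-62 7 [-10. -10.  -5.] [-14.  -2.   5.]
-56 11 [-11. -10.  -4.] [-14.  -4.   4.]
-50 11 [-10. -10.  -1.] [-14.  -5.   7.]
-44 13 [-10.  -7.  -5.] [-14.  -6.  12.]
-38 12 [-10. -10.  -6.] [-13.  -4.  11.]
-32 1 [-10. -10. -10.] [-3. -3. -3.]
```

View pics/side5.png

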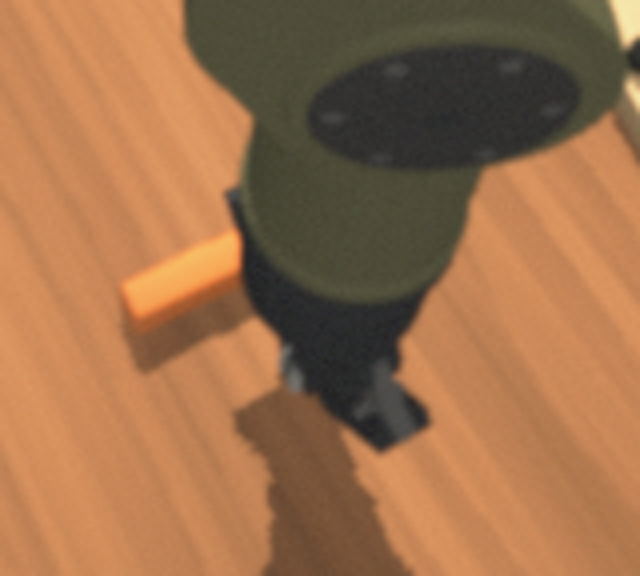

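```bash
python3 -c "
from rig import *;s=get_state();print(s['effort'].round(2),s['position'])"
python3 -m creep '[[[0,-4,0,0,0,0,0],[0,0,0,0,0,0,0]]]' ; python3 -c "
from rig import *;s=get_state();print(s['effort'].round(2))"
python3 -m creep '[[[0,5,0,0,0,0,0],[0,0,0,0,0,0,0]]]' ; python3 -c "
from rig import *;s=get_state();print(s['effort'].round(2))"
```

```text
[-3.000e-02 -6.514e+01  6.600e-01 -1.485e+01 -0.000e+00  7.000e-02
 -0.000e+00] [ 0.49327614 -0.32281937 -0.02626236]
time_s: 7.8
position: [0.4931, -0.3228, -0.0225]
orientation: [-90.1, -0.3, -1.4]
wrist_force: [-0.1, 0.2, 0.3]
finger_gap: 0.0
[-3.000e-02 -6.485e+01  6.500e-01 -1.488e+01 -0.000e+00  1.500e-01
  0.000e+00]
time_s: 7.97
position: [0.4937, -0.3231, -0.0265]
orientation: [-90.2, -0.4, -1.4]
wrist_force: [-1.0, 0.7, 1.2]
finger_gap: 0.0001
[ 1.100e-01 -6.509e+01  7.600e-01 -1.525e+01  3.000e-02 -1.800e-01
 -1.000e-02]
```

There is no contact force and the efforts are unchanged, so the motion just bottoms out at a reported z of about -26 mm. By depth the tips are then about 5 mm above the bench, low enough to hold the 24 mm handle. I'll raise, open, return over the knife and grasp at that height.

```bash
python3 -m creep '[[[0,-25,0,0,0,0,0],[0,-25,0,0.002,-0.003,0.006,0],[0,-10,0,0,0,0,40],[0,0,28,0,0,0,85],[0,0,27,0,0,0,85],[0,0,0,0,0,0,85],[0,0,0,0,0,0,85],[0,0,0,0,0,0,85],[0,0,0,0,0,0,85]]]' 90
python3 go.py 493.5 -267 -25 -1.6
```

```text
time_s: 8.72
position: [0.4932, -0.2672, 0.0309]
orientation: [-90.0, 0.1, -1.4]
wrist_force: [0.1, -0.7, -0.3]
finger_gap: 0.0833
t 8.72 pos [ 493.2 -267.2   30.9] rpy [-90.01   0.15  -1.38] shift [ 0.4 55.9  0.2] rot [ 0.     0.004 -0.003] F [ 0.1 -0.7 -0.3] gap 83.3 j [ 27.  35.  -2. 108.   2.  38. 113.]
```

```bash
python3 -m creep '[[[0,16,0,0,0.004,0,85],[0,16,0,0,0,0,85],[0,12,0,0,0,0,85],[0,7,0,0,0,0,85],[0,0,0,0,0,0,85]]]' 90
python3 go.py 493.5 -267 -25 -1.6
```

```text
time_s: 9.13
position: [0.4929, -0.2725, -0.0229]
orientation: [-90.2, 0.1, -1.9]
wrist_force: [-0.5, 0.9, 0.2]
finger_gap: 0.085
t 9.13 pos [ 492.9 -272.5  -22.9] rpy [-9.017e+01  8.000e-02 -1.930e+00] shift [0.4 2.1 5.5] rot [ 0.003 -0.006 -0.001] F [-0.5  0.9  0.2] gap 85.0 j [ 27.  39.  -2. 110.   2.  31. 112.]
```

```bash
python3 -m creep '[[[0,2,5,0.003,-0.006,0,85],[0,0,0,0,0,0,60],[0,0,0,0,0,0,30],[0,0,0,0,0,0,15],[0,0,0,0,0,0,10],[0,0,0,0,0,0,10],[0,0,0,0,0,0,10],[0,0,0,0,0,0,10],[0,0,0,0,0,0,10]]]' 90
python3 go.py 493.5 -267 -25 -1.6
```

```text
time_s: 9.88
position: [0.4944, -0.269, -0.0224]
orientation: [-90.1, -0.1, -1.6]
wrist_force: [0.3, -0.4, -0.8]
finger_gap: 0.0181
t 9.88 pos [ 494.4 -269.   -22.4] rpy [-90.1   -0.12  -1.65] shift [-0.9  2.6  2. ] rot [ 0.002 -0.001  0.002] F [ 0.3 -0.4 -0.8] gap 18.1 j [ 27.  39.  -2. 110.   2.  31. 112.]
```

The fingers stopped at 18 mm, so they are on the handle. I'll lift and check.

```bash
python3 -m creep '[[[0,0,0,0,0,0,0],[0,-15,0,0,0,0,0],[0,-25,0,0,0,0,0],[0,-25,0,0,0,0,0],[0,0,0,0,0,0,0],[0,0,0,0,0,0,0]]]' 100
python3 go.py 493.5 -267 -25 -1.6
python3 - <<'E'
from h import *
for n in("top","side"):
    p,d=read_camera(n);np.savez(n+"6.npz",p=p,d=d)
    q=p[150:330,340:512] if n=="top" else p[220:350,220:400]
    cv2.imwrite(f"pics/{n}6c.png",cv2.resize(q,None,fx=3.2,fy=3.2,interpolation=cv2.INTER_CUBIC)[:,:,::-1])
E
```

```text
time_s: 10.38
position: [0.4927, -0.2681, 0.0433]
orientation: [-90.0, 0.1, -1.6]
wrist_force: [-0.2, 0.2, -1.0]
finger_gap: 0.0182
t 10.38 pos [ 492.7 -268.1   43.3] rpy [-89.99   0.12  -1.64] shift [ 0.9 68.3  1.1] rot [-0.    -0.001 -0.002] F [-0.2  0.2 -1. ] gap 18.2 j [ 27.  34.  -2. 107.   2.  39. 113.]
```

View pics/side6c.png

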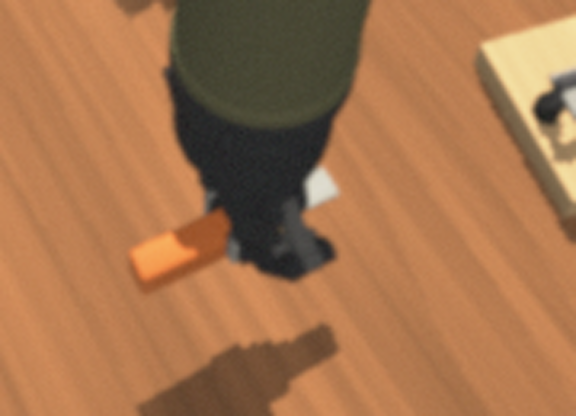

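View pics/top6c.png

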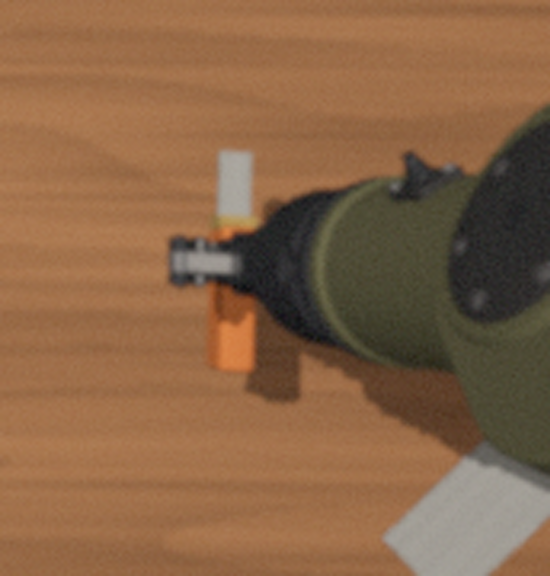

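The knife is held and lifted, shown by its detached shadow. I'll measure the blade in the tool frame.

```bash
cat > blade.py <<'E'
from h import *
def blade(imgs,s):
    r=R.from_euler('xyz',s["orientation"],degrees=True);p=s["position"]
    out=[]
    for n,(im,d) in imgs.items():
        h=cv2.cvtColor(im,cv2.COLOR_RGB2HSV).astype(int)
        P=cloud(n,d,np.ones(d.shape,bool));ok=np.nonzero((d>0).ravel())[0]
        L=np.full((d.size,3),np.nan);L[ok]=r.inv().apply(P-p)*1000;L=L.reshape(d.shape+(3,))
        m=(h[...,1]<75)&(h[...,2]>110)&(L[...,0]>16)&(L[...,0]<80)&(np.abs(L[...,2])<25)&(L[...,1]<30)&(L[...,1]>-70)
        if m.sum()<20: print(n,"few",m.sum());continue
        q=L[m]; k=np.abs(q[:,1]-np.median(q[:,1]))<8; q=q[k]
        A=np.c_[q[:,0]-50,np.ones(len(q))];c=np.linalg.lstsq(A,q[:,1],rcond=None)[0]
        print(n,len(q),"x",np.round(np.percentile(q[:,0],[1,99]),1),"z",np.round(np.percentile(q[:,2],[2,50,98]),1),"y med",round(np.median(q[:,1]),1),"y=%.3f*(x-50)+%.1f"%tuple(c))
        # ray cast rect at blade plane height
        zc=(p+r.apply([.05,c[1]/1000,0]))[2]
        cc=biggest(m)[:,0,:];w=r.inv().apply(ray(n,cc,zc)-p)*1000
        b=cv2.minAreaRect(w[:,[0,2]].astype(np.float32));print("  rect(tool x,z)",np.round(cv2.boxPoints(b),1).tolist(),"height",round(zc*1000,1))
E
python3 - <<'E'
from blade import *
blade({n:(np.load(n+"6.npz")["p"],np.load(n+"6.npz")["d"]) for n in("top","side")},get_state())
E
```

```text
top 202 x [27.  63.5] z [-8.6  0.   8.8] y med -36.1 y=0.018*(x-50)+-36.1
  rect(tool x,z) [[26.799999237060547, 8.600000381469727], [26.899999618530273, -9.800000190734863], [63.70000076293945, -9.600000381469727], [63.599998474121094, 8.800000190734863]] height 78.7
side 75 x [48.  64.8] z [-9.9 -2.8  6.3] y med -36.4 y=0.014*(x-50)+-36.6
  rect(tool x,z) [[47.0, -10.0], [64.5999984741211, -10.199999809265137], [64.80000305175781, 7.099999904632568], [47.20000076293945, 7.300000190734863]] height 79.1
```

The blade is level, with the tip at tool (64.5, -35, -0.7) mm. The pre-insertion TCP is (454, -11), yaw 10°, staying high until there.

```bash
python3 -m creep '[[[-6,-8,25,0,-0.05,0,0],[-6,-6,36,0,-0.05,0,0],[-4,0,36,0,-0.05,0,0],[-2,0,36,0,-0.05,0,0],[0,0,36,0,0,0,0],[0,0,36,0,0,0,0],[0,0,20,0,0,0,0],[0,0,0,0,0,0,0]]]' 100
python3 go.py 454 -11 60 10
```

```text
time_s: 11.15
position: [0.4455, -0.0394, 0.0494]
orientation: [-89.8, 0.7, 10.0]
wrist_force: [-0.3, 0.1, -1.2]
finger_gap: 0.0179
t 11.15 pos [445.5 -39.4  49.4] rpy [-89.84   0.69  10.03] shift [ 13.2 -10.7  26.5] rot [-0.003  0.    -0.012] F [-0.3  0.1 -1.2] gap 17.9 j [  5.  26.  -4. 123.   3.  32.  98.]
```

```bash
python3 -m creep '[[[6,0,13,0,0,-0.012,0],[5,0,12,0,0,0,0],[0,0,0,0,0,0,0],[0,0,0,0,0,0,0]]]' 100
python3 go.py 454 -11 8 10
python3 - <<'E'
from blade import *
I={}
for n in("top","side"):
    p,d=read_camera(n);I[n]=(p,d);np.savez(n+"7.npz",p=p,d=d)
    q=p[120:300,190:340] if n=="top" else p[120:260,180:340]
    cv2.imwrite(f"pics/{n}7c.png",cv2.resize(q,None,fx=3.3,fy=3.3,interpolation=cv2.INTER_CUBIC)[:,:,::-1])
blade(I,get_state())
for n in I:
    m=masks(I[n][0])["blue"]; r,b=rect(n,m,.06);print(n,np.round(b,1).tolist(),np.round(r[1],1))
E
```

```text
time_s: 11.48
position: [0.4499, -0.0116, 0.0465]
orientation: [-89.8, 0.3, 10.2]
wrist_force: [0.1, -0.8, -0.5]
finger_gap: 0.0183
t 11.48 pos [449.9 -11.6  46.5] rpy [-89.81   0.3   10.24] shift [ 4.3 38.5 -0.3] rot [-0.003  0.004 -0.005] F [ 0.1 -0.8 -0.5] gap 18.3 j [  1.  26.  -4. 123.   3.  31.  95.]
top 155 x [35.1 63.1] z [-8.6  0.3  8.6] y med -35.3 y=0.011*(x-50)+-35.4
  rect(tool x,z) [[34.5, -8.899999618530273], [63.5, -9.0], [63.599998474121094, 8.699999809265137], [34.599998474121094, 8.899999618530273]] height 81.8
side 47 x [48.3 65.3] z [-10.7  -2.3   7.4] y med -35.9 y=0.069*(x-50)+-36.3
  rect(tool x,z) [[47.400001525878906, 7.5], [48.099998474121094, -12.100000381469727], [64.9000015258789, -11.5], [64.19999694824219, 8.100000381469727]] height 82.7
top [[547.4000244140625, 39.400001525878906], [558.0, -28.0], [636.7999877929688, -15.600000381469727], [626.2000122070312, 51.79999923706055]] [79.7 68.3]
side [[592.7000122070312, -18.200000762939453], [605.4000244140625, -36.29999923706055], [642.0999755859375, -10.5], [629.2999877929688, 7.599999904632568]] [44.8 22.1]
```

View pics/top7c.png

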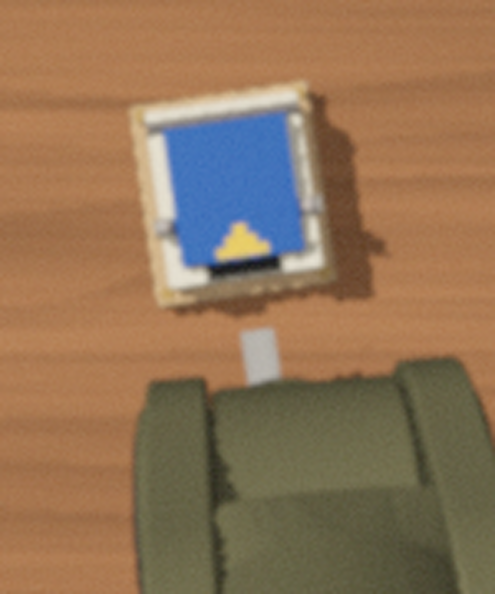

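View pics/side7c.png

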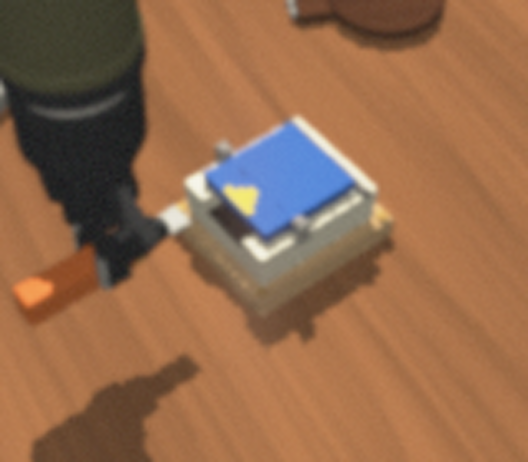

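The blade points at the arrow and notch, and the cover still measures as before (front edge mid about (552.5, 5.6)). I'll lower to notch height.

```bash
python3 -m creep '[[[0,15,0,0,0.004,-0.005,0],[0,15,0,0,0,0,0],[0,8,0,0,0,0,0],[0,0,0,0,0,0,0],[0,0,0,0,0,0,0]]]' 100
python3 go.py 454 -11 8.5 10
```

```text
time_s: 12.0
position: [0.4504, -0.0176, 0.0073]
orientation: [-89.9, -0.0, 9.5]
wrist_force: [-0.3, 0.1, -0.1]
finger_gap: 0.0177
t 12.0 pos [450.4 -17.6   7.3] rpy [-8.994e+01 -2.000e-02  9.500e+00] shift [ 4.6 -1.2  5.9] rot [-0.001 -0.009  0.   ] F [-0.3  0.1 -0.1] gap 17.7 j [  1.  31.  -3. 125.   4.  24.  95.]
```

```bash
python3 -m creep '[[[4,-1,6,0,-0.009,0,0],[0,0,0,0,0,0,0],[0,0,0,0,0,0,0]]]' 100
python3 go.py 454 -11 8.5 10
python3 - <<'E'
from blade import *
I={}
for n in("top","side"):
    p,d=read_camera(n);I[n]=(p,d)
s=get_state();blade(I,s)
p=I["side"][0][120:260,180:340];cv2.imwrite("pics/side8c.png",cv2.resize(p,None,fx=4,fy=4,interpolation=cv2.INTER_CUBIC)[:,:,::-1])
E
```

```text
time_s: 12.25
position: [0.4541, -0.0114, 0.0094]
orientation: [-90.0, -0.1, 10.0]
wrist_force: [-0.1, -0.8, 0.2]
finger_gap: 0.0181
t 12.25 pos [454.1 -11.4   9.4] rpy [-8.996e+01 -5.000e-02  9.970e+00] shift [-0.1  0.9  0.4] rot [-0.001 -0.     0.001] F [-0.1 -0.8  0.2] gap 18.1 j [  1.  30.  -3. 125.   4.  25.  94.]
top 137 x [35.3 62.9] z [-9.3 -0.6  7.6] y med -35.6 y=-0.002*(x-50)+-35.6
  rect(tool x,z) [[34.70000076293945, 8.800000190734863], [34.900001525878906, -10.800000190734863], [64.0, -10.5], [63.79999923706055, 9.100000381469727]] height 45.1
side 51 x [46.7 64.8] z [-10.3  -0.7   7. ] y med -36.3 y=0.052*(x-50)+-36.7
  rect(tool x,z) [[45.0, 6.699999809265137], [45.599998474121094, -11.899999618530273], [64.69999694824219, -11.300000190734863], [64.0999984741211, 7.300000190734863]] height 46.2
```

View pics/side8c.png

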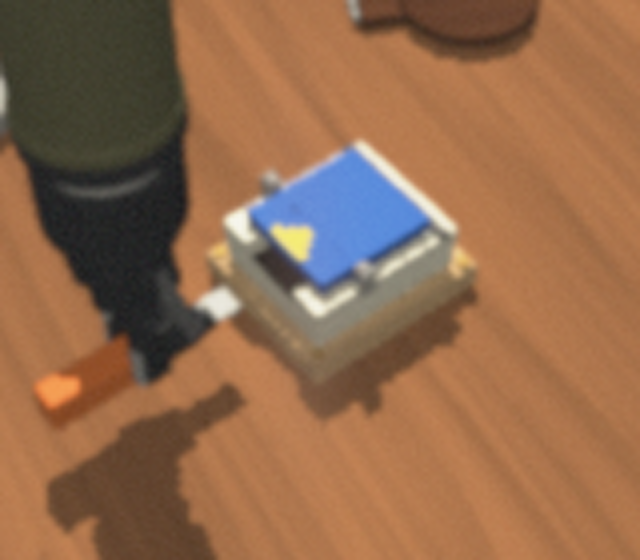

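The blade is at notch height (top 45 mm) and lined up with the recess. I'll insert in small steps.

```bash
python3 -m creep '[[[7,1,0,0,0,0,0],[7,0,0,0,0,0,0],[7,0,0,0,0,0,0],[0,0,0,0,0,0,0]]]' 100
python3 go.py 501 -3 8.5 10
```

```text
time_s: 12.68
position: [0.4779, -0.007, 0.0093]
orientation: [-90.0, -0.2, 10.0]
wrist_force: [0.3, 0.6, 0.4]
finger_gap: 0.018
t 12.68 pos [477.9  -7.    9.3] rpy [-89.98  -0.21  10.  ] shift [23.4  0.9 -0. ] rot [-0.    -0.     0.004] F [0.3 0.6 0.4] gap 18.0 j [  0.  32.  -3. 121.   4.  27.  94.]
```

```bash
python3 -m creep '[[[6,1,0,0,0,0.004,0],[6,0,0,0,0,0,0],[5,0,0,0,0,0,0],[0,0,0,0,0,0,0]]]' 100
python3 go.py 501 -3 8.5 10
python3 -m creep '[[[4,0,0,0,0,0,0],[1,0,0,0,0,0,0],[0,0,0,0,0,0,0]]]' 100
python3 go.py 501 -3 8.5 10
python3 - <<'E'
from h import *
for n in("top","side"):
    p,d=read_camera(n)
    q=p[120:260,200:340] if n=="top" else p[120:260,180:340]
    cv2.imwrite(f"pics/{n}9c.png",cv2.resize(q,None,fx=4,fy=4,interpolation=cv2.INTER_CUBIC)[:,:,::-1])
E
```

```text
time_s: 13.02
position: [0.4972, -0.0036, 0.008]
orientation: [-90.0, 0.0, 10.0]
wrist_force: [0.1, -0.6, -0.5]
finger_gap: 0.0179
t 13.02 pos [497.2  -3.6   8. ] rpy [-8.998e+01  3.000e-02  1.001e+01] shift [ 3.9 -0.5 -0.1] rot [-0.     0.    -0.001] F [ 0.1 -0.6 -0.5] gap 17.9 j [ -0.  33.  -3. 118.   4.  29.  94.]
time_s: 13.27
position: [0.5024, -0.0026, 0.0077]
orientation: [-90.0, 0.1, 10.0]
wrist_force: [-0.5, -0.6, -1.4]
finger_gap: 0.0181
t 13.27 pos [502.4  -2.6   7.7] rpy [-8.997e+01  7.000e-02  1.002e+01] shift [-1.5 -0.8 -0.1] rot [-0.001  0.    -0.001] F [-0.5 -0.6 -1.4] gap 18.1 j [ -0.  33.  -3. 118.   4.  29.  94.]
```

View pics/side9c.png

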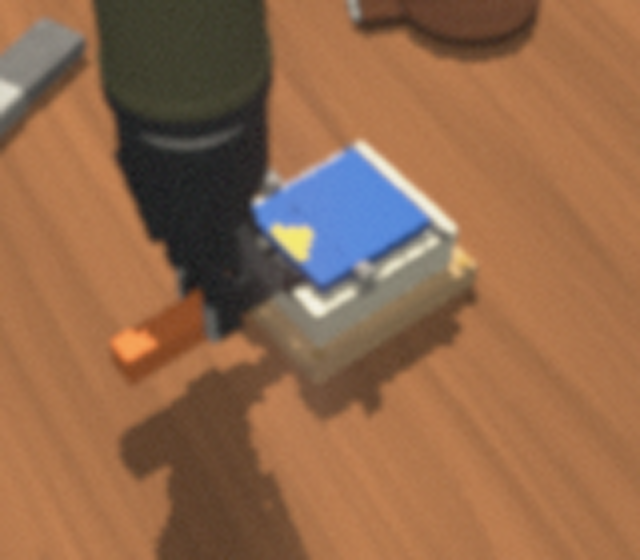

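View pics/top9c.png

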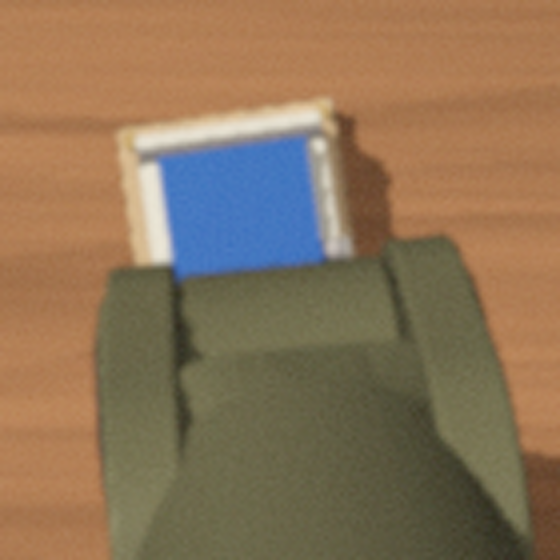

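The tip is about 13 mm inside the notch with no contact force. I'll lift, watching the force.

```bash
python3 -m creep '[[[0,-5,0,0,0,0,0],[0,-5,0,0,0,0,0],[0,-4,0,0,0,0,0],[0,0,0,0,0,0,0]]]' 110
python3 go.py 501 -3 8.5 10
python3 -m creep '[[[0,-5,0,0,0,0,0],[0,-5,0,0,0,0,0],[0,0,0,0,0,0,0]]]'
python3 go.py 501 -3 8.5 10
```

```text
time_s: 13.7
position: [0.5017, -0.0027, 0.0226]
orientation: [-90.0, 0.1, 10.0]
wrist_force: [0.3, 0.4, -1.5]
finger_gap: 0.0179
t 13.7 pos [501.7  -2.7  22.6] rpy [-89.96   0.13  10.01] shift [-0.7 14.1 -0.2] rot [-0.001  0.    -0.002] F [ 0.3  0.4 -1.5] gap 17.9 j [ -0.  32.  -3. 117.   3.  31.  94.]
time_s: 13.95
position: [0.5012, -0.0029, 0.034]
orientation: [-90.0, 0.1, 10.0]
wrist_force: [0.3, 0.1, -0.9]
finger_gap: 0.0178
t 13.95 pos [501.2  -2.9  34. ] rpy [-89.96   0.14  10.  ] shift [-0.2 25.5 -0.1] rot [-0.001  0.    -0.003] F [ 0.3  0.1 -0.9] gap 17.8 j [ -0.  31.  -4. 117.   3.  33.  94.]
```

```bash
python3 - <<'E'
from h import *
p,d=read_camera("side");cv2.imwrite("pics/side10c.png",cv2.resize(p[110:250,180:340],None,fx=4,fy=4,interpolation=cv2.INTER_CUBIC)[:,:,::-1])
for n in("side","top"):
    if n=="top":p,d=read_camera(n)
    P=cloud(n,d,masks(p)["blue"]);u=np.array([np.cos(np.radians(10)),np.sin(np.radians(10))])
    x=(P[:,:2]-[.5525,.0055])@u*1000;c=np.polyfit(x,P[:,2]*1000,1);print(n,len(x),x.min(),x.max(),P[:,2].min(),P[:,2].max(),"angle",np.degrees(np.arctan(-c[0])))
E
```

```text
side 499 8.822333799675853 81.67541756862148 0.05757688234635716 0.08479946775553449 angle 16.0403310553549
top 1005 -3.8971956642037355 83.13039039978005 0.056715929882075855 0.4141205448936001 angle 19.550993664756902
```

View pics/side10c.png

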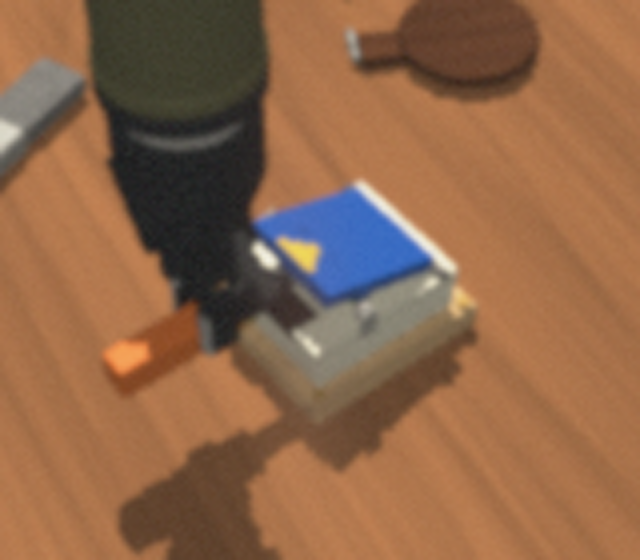

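The cover is off its catches at about 16°, resting on the blade. I'll keep raising and edge in slightly.

```bash
python3 -m creep '[[[2,-5,0,0,0,0,0],[2,-5,0,0,0,0,0],[2,-5,0,0,0,0,0],[2,-5,0,0,0,0,0],[1,-5,0,0,0,0,0],[0,0,0,0,0,0,0]]]' 110
python3 go.py 501 -3 8.5 10
cat > cov.py <<'E'
from h import *
import sys
t=sys.argv[1]
for n in("side","top"):
    p,d=read_camera(n);q=p[110:250,180:340] if n=="side" else p[120:260,200:340]
    cv2.imwrite(f"pics/{n}{t}.png",cv2.resize(q,None,fx=4,fy=4,interpolation=cv2.INTER_CUBIC)[:,:,::-1])
    m=masks(p)["blue"];m=cv2.erode(m.astype(np.uint8),np.ones((3,3)))>0
    P=cloud(n,d,m);P=P[P[:,2]<.2];u=np.array([np.cos(np.radians(10)),np.sin(np.radians(10))])
    x=(P[:,:2]-[.5525,.0055])@u*1000;c=np.polyfit(x,P[:,2]*1000,1);print(n,len(x),np.round([x.min(),x.max(),P[:,2].min()*1e3,P[:,2].max()*1e3]),"angle",round(np.degrees(np.arctan(-c[0])),1))
E
python3 cov.py 11
```

```text
time_s: 14.55
position: [0.51, -0.0013, 0.0607]
orientation: [-89.9, 0.3, 10.0]
wrist_force: [0.2, 0.6, -0.7]
finger_gap: 0.018
t 14.55 pos [510.   -1.3  60.7] rpy [-89.95   0.29  10.  ] shift [-8.9 52.2 -0.2] rot [-0.001 -0.    -0.005] F [ 0.2  0.6 -0.7] gap 18.0 j [  0.  29.  -4. 114.   3.  38.  94.]
side 165 [ 24.  73.  68. 107.] angle 37.1
top 475 [49. 82. 60. 87.] angle 37.2
```

View pics/side11.png

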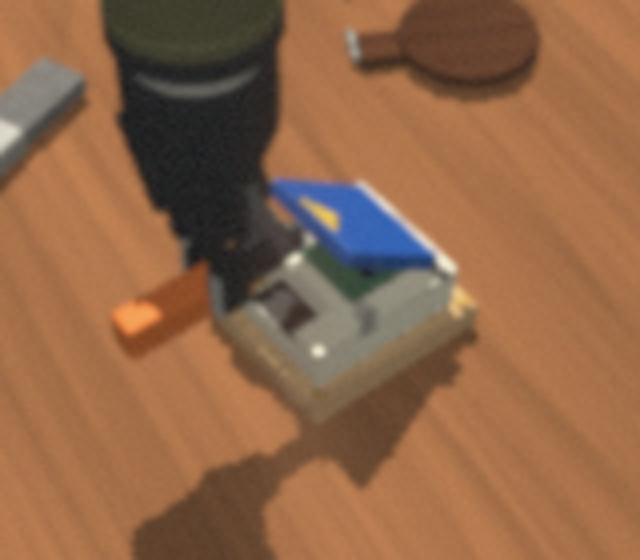

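The cover stands at 37°. I'll drop the blade slightly and draw it straight back.

```bash
python3 -m creep '[[[-3,5,0,0,0,0,0],[-8,2,0,0,0,0,0],[-15,0,0,0,0,0,0],[-20,0,0,0,0,0,0],[-15,0,0,0,0,0,0],[0,0,0,0,0,0,0]]]' 110
python3 go.py 454 -11 50 10; python3 cov.py 12
```

```text
time_s: 15.15
position: [0.444, -0.0125, 0.0505]
orientation: [-89.9, 0.4, 10.0]
wrist_force: [-1.1, 0.4, -0.8]
finger_gap: 0.0176
t 15.15 pos [444.  -12.5  50.5] rpy [-89.91   0.44  10.02] shift [10.1  0.4 -0.3] rot [-0.001  0.    -0.008] F [-1.1  0.4 -0.8] gap 17.6 j [  1.  26.  -4. 123.   3.  31.  95.]
side 160 [ 25.  74.  67. 106.] angle 37.0
top 776 [ 22.  82.  59. 108.] angle 37.3
```

View pics/side12.png

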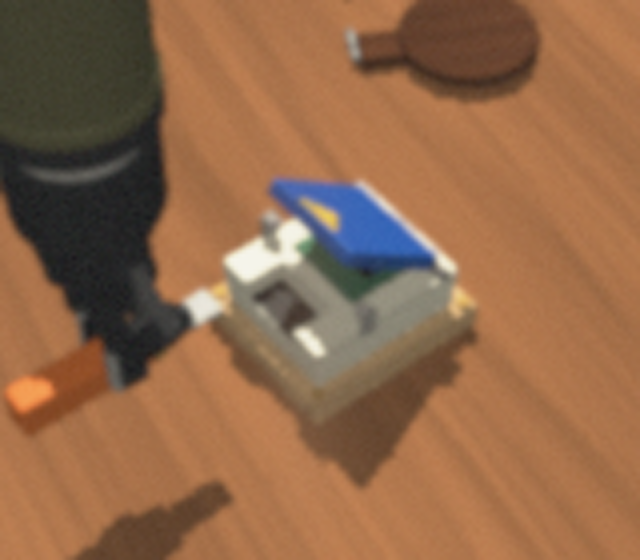

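The cover holds at 37° on its own, and the blade is clear. I'll carry the knife to open bench on the right.

```bash
python3 -m creep '[[[0,0,-20,0,0,-0.008,0],[0,0,-34,0,0,0,0],[0,0,-34,0,0,0,0],[0,0,-34,0,0,0,0],[0,0,-25,0,0,0,0],[0,0,-8,0,0,0,0],[0,0,0,0,0,0,0],[0,0,0,0,0,0,0]]]' 100
python3 go.py 474 -185 -21 10
python3 - <<'E'
from blade import *
blade({n:read_camera(n) for n in("top","side")},get_state())
E
```

```text
time_s: 15.92
position: [0.4858, -0.169, 0.05]
orientation: [-90.0, -0.8, 10.5]
wrist_force: [0.6, -0.1, -1.3]
finger_gap: 0.0173
t 15.92 pos [ 485.8 -169.    50. ] rpy [-90.    -0.82  10.45] shift [-15.5  70.8 -13.6] rot [-0.     0.008  0.014] F [ 0.6 -0.1 -1.3] gap 17.3 j [ 20.  30.  -5. 115.   4.  35. 113.]
top 206 x [26.9 63. ] z [-10.5  -1.7   7.1] y med -35.4 y=0.005*(x-50)+-35.4
  rect(tool x,z) [[26.200000762939453, -10.5], [63.20000076293945, -11.100000381469727], [63.5, 7.199999809265137], [26.5, 7.800000190734863]] height 86.2
side 66 x [45.1 64.6] z [-11.2  -4.9   5.1] y med -35.7 y=0.002*(x-50)+-35.9
  rect(tool x,z) [[44.599998474121094, -11.699999809265137], [64.19999694824219, -12.0], [64.5, 6.0], [44.900001525878906, 6.300000190734863]] height 86.7
```

```bash
python3 -m creep '[[[0,15,0,0,0,0.014,0],[0,18,0,0,0,0,0],[0,15,0,0,0,0,0],[0,10,0,0,0,0,0],[0,0,0,0,0,0,0],[0,0,0,0,0,0,0]]]' 100
python3 go.py 486 -175 -21 10.4
```

```text
time_s: 16.52
position: [0.4874, -0.156, -0.0086]
orientation: [-89.8, -0.1, 11.4]
wrist_force: [0.5, 0.4, -0.9]
finger_gap: 0.0176
t 16.52 pos [ 487.4 -156.    -8.6] rpy [-89.77  -0.12  11.43] shift [ -5.1  12.3 -18.4] rot [-0.004  0.018  0.002] F [ 0.5  0.4 -0.9] gap 17.6 j [ 18.  35.  -5. 117.   5.  28. 111.]
```

```bash
python3 -m creep '[[[0,6,0,-0.004,0,0,0],[0,4,0,0,0,0,0],[0,0,0,0,0,0,0],[0,0,0,0,0,0,0]]]' 100
python3 go.py 486 -156 -22 11.4
python3 - <<'E'
from blade import *
blade({n:read_camera(n) for n in("top","side")},get_state())
E
```

```text
time_s: 16.85
position: [0.4887, -0.1534, -0.0176]
orientation: [-90.0, -0.3, 11.7]
wrist_force: [-0.2, -0.6, -2.1]
finger_gap: 0.018
t 16.85 pos [ 488.7 -153.4  -17.6] rpy [-90.04  -0.27  11.66] shift [-3.2  4.4 -2. ] rot [0.001 0.004 0.005] F [-0.2 -0.6 -2.1] gap 18.0 j [ 18.  36.  -4. 118.   5.  26. 111.]
top 173 x [26.3 63.3] z [-8.8  0.5  8.5] y med -35.5 y=0.031*(x-50)+-35.3
  rect(tool x,z) [[25.200000762939453, -10.300000190734863], [63.70000076293945, -11.5], [64.30000305175781, 8.899999618530273], [25.799999237060547, 10.0]] height 18.1
side 52 x [44.3 63.4] z [-10.1  -4.    6.3] y med -35.9 y=0.029*(x-50)+-36.3
  rect(tool x,z) [[41.79999923706055, -9.100000381469727], [52.79999923706055, -19.200000762939453], [71.0, 0.6000000238418579], [60.0, 10.699999809265137]] height 19.0
```

```bash
python3 -m creep '[[[0,3,0,0,0,0.005,0],[0,0,0,0,0,0,0]]]' 60; python3 -m creep '[[[0,1.5,0,0,0,0,0],[0,0,0,0,0,0,0]]]'
python3 go.py 486 -156 -22 11.4
```

```text
time_s: 17.12
position: [0.489, -0.1541, -0.0201]
orientation: [-90.1, -0.0, 11.6]
wrist_force: [-0.7, 0.5, -1.1]
finger_gap: 0.0177
time_s: 17.28
position: [0.4892, -0.1545, -0.0217]
orientation: [-90.1, -0.0, 11.6]
wrist_force: [0.3, -0.1, -1.5]
finger_gap: 0.0176
t 17.28 pos [ 489.2 -154.5  -21.7] rpy [-9.010e+01 -3.000e-02  1.157e+01] shift [-3.4  0.3 -0.8] rot [0.002 0.003 0.001] F [ 0.3 -0.1 -1.5] gap 17.6 j [ 17.  37.  -4. 117.   6.  26. 111.]
```

```bash
python3 -m creep '[[[0,1,0,0,0,0,0],[0,0,0,0,0,0,0]]]' ; python3 go.py 486 -156 -22 11.4
python3 - <<'E'
from blade import *
blade({n:read_camera(n) for n in("top","side")},get_state())
E
```

```text
time_s: 17.45
position: [0.4892, -0.1546, -0.0228]
orientation: [-90.1, -0.0, 11.5]
wrist_force: [0.4, -0.2, -0.5]
finger_gap: 0.0176
t 17.45 pos [ 489.2 -154.6  -22.8] rpy [-9.010e+01 -3.000e-02  1.155e+01] shift [-3.4 -0.8 -0.7] rot [0.002 0.003 0.001] F [ 0.4 -0.2 -0.5] gap 17.6 j [ 17.  37.  -4. 117.   6.  26. 111.]
top 165 x [27.4 63. ] z [-9.1 -0.3  8.5] y med -35.4 y=0.005*(x-50)+-35.4
  rect(tool x,z) [[26.5, -10.399999618530273], [63.599998474121094, -11.600000381469727], [64.19999694824219, 8.600000381469727], [27.100000381469727, 9.699999809265137]] height 12.8
side 52 x [45.1 63.9] z [-10.8  -4.5   6.3] y med -35.7 y=0.046*(x-50)+-36.0
  rect(tool x,z) [[43.599998474121094, -9.399999618530273], [56.5, -18.899999618530273], [71.0, 1.0], [58.099998474121094, 10.399999618530273]] height 13.3
```

The blade top is at 13 mm, which is its resting height, and the wrist load has come off. Releasing.

```bash
python3 -m creep '[[[0,0,0,0,0,0,22],[0,0,0,0,0,0,30],[0,0,0,0,0,0,50],[0,0,0,0,0,0,70],[0,0,0,0,0,0,80],[0,0,0,0,0,0,80],[0,0,0,0,0,0,80],[0,0,0,0,0,0,80]]]' 60; python3 go.py 486 -156 -22 11.4
```

```text
time_s: 18.22
position: [0.4897, -0.1548, -0.0222]
orientation: [-90.1, -0.1, 11.5]
wrist_force: [0.2, -0.6, 0.9]
finger_gap: 0.0798
t 18.22 pos [ 489.7 -154.8  -22.2] rpy [-9.013e+01 -9.000e-02  1.154e+01] shift [-3.8 -0.2 -0.4] rot [0.002 0.003 0.002] F [ 0.2 -0.6  0.9] gap 79.8 j [ 17.  37.  -4. 117.   6.  26. 111.]
```

```bash
python3 -m creep '[[[0,-12,0,0,0,0,80],[0,-25,0,0,0,0,80],[0,-30,0,0,0,0,80],[0,-30,0,0,0,0,80],[0,-30,0,0,0,0,80],[0,0,-25,0,0,0,80],[0,0,-35,0,0,0,80],[0,0,-35,0,0,0,80],[0,0,-30,0,0,0,80],[0,0,0,0,0,0,80]]]'
python3 -m creep '[[[0,0,0,0,0,0,80],[0,0,0,0,0,0,80]]]'; python3 cov.py 13
python3 - <<'E'
from h import *
for n in("top","side"):
    p,d=read_camera(n);cv2.imwrite(f"pics/{n}14.png",p[:,:,::-1])
    h=cv2.cvtColor(p,cv2.COLOR_RGB2HSV).astype(int);P=cloud(n,d,np.ones(d.shape,bool))
    L=np.zeros(d.shape+(3,));L[d>0]=P
    near=(np.abs(L[...,0]-.5)<.12)&(np.abs(L[...,1]+.155)<.06)
    for k,m in(("blade",near&(h[...,1]<75)&(L[...,2]>.005)&(L[...,2]<.05)),("handle",near&(L[...,2]>.018)&(L[...,2]<.06))):
        if m.sum()>5: q=L[m];print(n,k,m.sum(),np.round(np.median(q,0)*1000,1),np.round(np.percentile(q[:,2],[5,95])*1000,1))
print(get_state()["time_s"],get_state()["position"])
E
```

```text
time_s: 19.05
position: [0.5156, -0.2788, 0.1122]
orientation: [-90.2, -0.1, 12.0]
wrist_force: [-0.3, -0.8, 0.5]
finger_gap: 0.08
time_s: 19.22
position: [0.5149, -0.2806, 0.1117]
orientation: [-90.2, -0.0, 11.8]
wrist_force: [-0.9, -0.2, -0.0]
finger_gap: 0.0804
side 165 [ 24.  73.  68. 106.] angle 36.8
top 783 [ 22.  83.  59. 107.] angle 37.5
top blade 167 [ 531.6 -144.3   12.8] [10.8 14.9]
top handle 461 [ 470.5 -157.8   23. ] [19.3 25.6]
side blade 125 [ 533.9 -144.8   13. ] [11.  15.6]
side handle 401 [ 470.1 -161.5   23.4] [19.6 25.6]
19.4167 [ 0.51536003 -0.27855464  0.11185271]
```

View pics/side14.png

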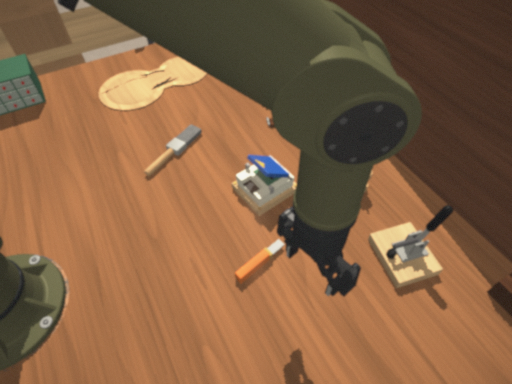

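View pics/top14.png

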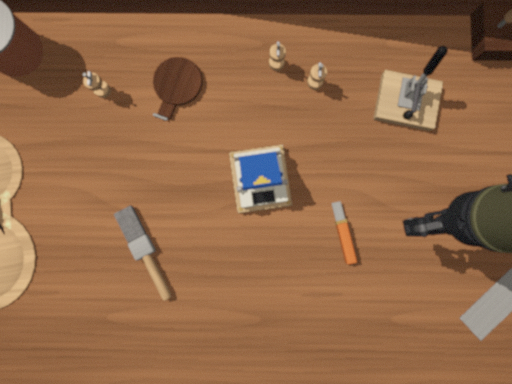

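The knife lies flat at top view (344,233): handle top 23–24 mm, blade top 13 mm. The cover stands open at 37° at (262,170), and the gripper is clear of everything at (420,227).

```bash
python3 -c "
from rig import finish_job;print(finish_job())"
```

```text
the job is handed in; nothing more can be done
None
```

The cover is pried open and standing at about 37°, and the knife is lying flat on the bench, let go. I handed the job in at about 19.4 s.

- **Prying:** I slid the blade about 13 mm into the notch and lifted the cover off its catches using the blade only. After the blade came out, the cover stayed at 37° in both cameras.
- **Last checks:** The blade top is at 13 mm and the handle top at about 23–24 mm, both matching the knife at rest. The gripper was open and clear of everything, and the other objects look unmoved.
- **First grasp failed:** The real fingertips sit about 30 mm short of the TCP the robot reports. The fingers therefore closed above the handle without moving the knife.
- **Offset probe:** Feeling for the bench beside the knife, downward motion stopped at a reported z of about -26 mm with no contact force. I took the offset from depth readings instead and grasped again at that height. The fingers stopped at about 18 mm on the 20 mm handle.
- **Force reading:** During the pry the wrist force stayed near 1 N where the catches should have shown about 4 N. I only sampled it between moves, so it may have missed the peak.

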